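Level a 3D printer bed with spirit level and levelling foot

TASK

Set the spirit level on the printer's red build plate, lying from its hinge towards the levelling foot, and level the plate: turn the wing knob of the foot until, when you press the spirit level firmly down so that the plate's sprung front edge sits fully home on the foot, the bubble stands between its two lines. Finish holding it like that: keep the fingers pressing down on top of the spirit level with the plate home on the foot and the bubble centred, and do not let go. Leave the other things on the bench where they are.

Things in the scene. Friction and masses are not known exactly. Their poses are not given: they have to be found in the camera images.
- level: Spirit level: aluminium bar 150 x 24 x 38 mm (long, wide, high), black end caps, about 0.25 kg, standing on the bench on its underside. Origin at the centre of the underside; x along its length, z up. A yellow-green vial window 46 mm long lies in the middle of its top; the plain top beyond 28 mm from the middle is free for pressing on.
- bubble (a joint): Pale bubble, 10 mm long, in the level's window. It runs to the higher end along the vial, an arc of 0.4 m radius; the value is its angle on that arc (rad): 0 in the middle, positive towards the level's own +x, 0.4 mm along the window per 0.001, at most 0.0385 (15.4 mm). Settles in 1 s. Two black lines 7.7 mm either side of the middle: it is between them within 0.005 (2 mm).
- plate: Red build plate on a frame fixed to the bench, its top about 60 mm up, hinged at its rear edge. Origin on the hinge axis (along y), in the plane of the underside; z up, -x towards the foot. Plate: x -205 to +15 mm, y -100 to +100 mm, top face at z = 6 mm. Springs hold the front 35 mrad above level until pressed. The hinge's height is unknown by 1 mm: find the right foot setting with the bubble.
- fork (a point): Underside of the aluminium fork (33 mm wide) on the middle of the plate's front edge, at the foot's axis, 240 mm from the hinge. About 3 to 7 N down on the middle or front half of the level brings the fork onto the foot's collar, where it stops; 8 to 15 N holds it firmly. Only then does the bubble show how the foot is set. Axes as the plate's.
- foot: Screw of the levelling foot, running up through the fork, with a steel collar 22 mm across on which the fork comes to rest. Origin on the screw axis at the top of the collar. It rises and falls with the knob and does not give under the press.
- foot_knob (a joint): Turn of the foot's wing knob (rad), positive counterclockwise from above, which raises the foot 5 mm per rad; with the plate pressed home the bubble then moves 8.3 mm (0.0208) per rad towards the foot's end. At the start the foot is too low, 0.4 to 1.6 rad short of level. Stops at -0.6 and 2.6 rad. Stiff (0.15 N m), stays where it is left.
- knob_grip (a point): Where to grip the black wing knob: on its axis, about 90 mm above the bench. The wing is a bar 46 mm long (this point's x), 12 mm thick (its y, the way to pinch it from above) and 28 mm tall; its top is 12 mm above this point, the 34 mm disc under it ends 22 mm below. z is up. The point rises with the foot.
- king: Bystander: black printed chess figure, 98 mm tall on a 40 mm round foot. Origin under its centre.
- queen: Bystander: black printed chess figure with a four-pronged crown, 78 mm tall on a 40 mm round foot. Origin under its centre.
- bishop: Bystander: black printed chess figure, 70 mm tall on a 40 mm round foot. Origin under its centre.
- scraper: Bystander: print scraper lying on the bench, about 250 mm long.
- glue: Bystander: glue stick, 30 mm across and 90 mm tall. Origin under its centre.
- nozzle_tray: Bystander: grey divided tray 90 x 70 x 25 mm. Origin under its centre.
- brush: Bystander: cleaning brush lying on the bench.

How it is judged:
By the outcome, as a careful person would: the job done as asked, in the order asked, and still so for the second after the job is handed in, while the arm keeps its last pose, push and grip.
It also fails if it takes over 64 s, if anything falls off the work surface, if the arm or the gripper's body presses on something with over 40 N, if the wrist force passes 120 N, or if a joint passes its speed limit or range.

ROBOT

A 6-joint arm with a two-finger parallel gripper is mounted at the origin on the work surface. World frame = base frame: x ahead of the robot, y to its left, z up, the work surface at z = 0. Lengths are in m, angles in rad, forces in N, time in s.
With the tool pointing down it reaches from about 0.225 to 0.875 m from the base axis. Payload 3.4 kg.
Tool frame: the origin (TCP) lies on the centre line of the jaws, within the pads' length; the fingertips stand 19 mm ahead of it and the grasp point (between the pads) is the TCP; z points along the fingers, y is the line along which they close (so a half turn about z gives the same grasp; the last joint's range is limited). The gripper opens to 85 mm and grips with 20 to 120 N. Pads are 22 mm wide; open, the fingers measure 114 mm over their backs; the gripper's body (76 mm by 85 mm) begins 54 mm behind the grasp point. The pads swing forward as they close: fully open they stand 13 mm farther back than shut.
Start: joints at [1.211, 0.276, 1.505, -0, 1.361, -0.121], TCP at [0.136, 0.559, 0.212] pointing down, gripper open.
Joint ranges: [-2.89, 2.89], [-0.75, 2.08], [0.22, 2.7], [-1.18, 4.32], [0.11, 2.71], [-2.7, 2.7]. Speed limits (rad/s): [2.57, 2.57, 3.14, 3.14, 3.14, 3.14].

INTERFACE

Orientations are given as a unit quaternion [w, x, y, z].
In Python, from cell import ctrl gives the robot as it stands.
- The arm moves only by the shell command python3 -m jog 'ROWS'. ROWS is JSON, a list of rows, each a list of 7 numbers: the shift along the tool's x, y, z in mm, then the turn, a rotation vector about the tool's x, y, z in rad, then the finger opening in mm, from 0 to 85.4. In form: [[dx, dy, dz, ax, ay, az, gripper], ...]. A call has 1 to 8 rows; each row is the pose to reach, as a shift and turn from the pose commanded when the call began, along the tool's axes at that moment; what a row does not reach only later rows make up. A row lasts 1/12 s, in which the tool goes at most 41.7 mm and 7.16 degrees, less where a joint would pass 70% of its speed; a pose out of reach is approached as far as the arm can. A call with a gripper value outside its range is refused whole. The fingers move at their own pace and stop on an object; the grip force is fixed at half the most. Time passes only in rows, so rows that repeat a pose let the fingers close. It gives the time, the measured TCP pose, the force, the opening and the grip force at its end, in the units of the state.
- ctrl.sense(): the state, without advancing time (a new reading comes with each control period).
- ctrl.snapshot(name): name is "side" or "top"; returns a dict with "frame" (420x560x3 uint8, red, green, blue), "fx", "fy", "cx", "cy" (pixels), "k1" (the pictures are not rectified: a ray, as slopes to the right and down, at radius r is drawn at 1 + k1 r^2 times it, then the intrinsics apply), "T" (4x4, takes a point from camera to world coordinates). Camera axes: x right, y down, z forward; pixel columns grow to the right and rows downward; lengths in m; the calibration is good to about 2 mm. A picture is of the moment at which its call begins. There is no depth.
- ctrl.job_done(): hands the job in; it is judged then, once.
The state is a dict: "time_s": time; "qpos": joint angles; "qvel": joint speeds; "joint_torque": joint torques, N m; "position": TCP position; "ee_rot": TCP orientation; "ft_force": force on the tool from outside, world axes, zero at the start; "moment": the same for the moment, N m; "opening": finger opening in m; "finger_force": force on a finger pad.
Only numpy, scipy, OpenCV 4.12 (cv2) and the standard library are available. Lean on these libraries where they do the work, as an engineer would, in place of code of your own. Each camera call takes 0.05 s, during which the arm holds its last target. There are 200 camera calls.

## Working session

There is one attempt and no reset: what is moved stays moved. The work goes in short steps, Python scripts to look and compute and a shell command to move; the robot and the scene stay as the last step left them, time stands still between calls to the robot, and variables do not carry over. Pictures are saved under pics/ and viewed, at most 10 in all, crops included, and the job is handed in when it is done.

```bash
ls; mkdir -p pics; cat > h.py <<'E'
import numpy as np, cv2
from cell import ctrl
def shot(name,fn=None):
    s=ctrl.snapshot(name); 
    if fn: cv2.imwrite('pics/'+fn,s['frame'][:,:,::-1])
    return s
def ray(s,u,v):
    K=np.array([[s['fx'],0,s['cx']],[0,s['fy'],s['cy']],[0,0,1]]);d=np.array([s['k1'],0,0,0,0.])
    p=cv2.undistortPoints(np.array([[[u,v]]],float),K,d)[0,0]
    T=np.array(s['T']);return T[:3,3],T[:3,:3]@np.array([p[0],p[1],1])
def onz(s,u,v,z):
    o,d=ray(s,u,v);return o+d*(z-o[2])/d[2]
E
python3 - <<'E'
from h import *
for n in('side','top'):
    s=shot(n,n+'0.png');print(n,s['fx'],s['k1'],np.round(s['T'],3).tolist())
print(ctrl.sense())
E
```

```text
pics
side 527.9801198382214 -0.04736028658618392 [[0.836, -0.325, 0.442, -0.09], [-0.548, -0.465, 0.695, -0.948], [-0.021, -0.824, -0.567, 0.674], [0.0, 0.0, 0.0, 1.0]]
top 508.5719023467384 -0.06789000643376517 [[0.026, -0.986, 0.165, 0.299], [-0.999, -0.029, -0.014, 0.012], [0.019, -0.164, -0.986, 1.31], [0.0, 0.0, 0.0, 1.0]]
{'time_s': 0.1, 'qpos': array([ 1.21104384e+00,  2.76543567e-01,  1.50598327e+00,  5.13396541e-06,
        1.36068951e+00, -1.21000240e-01]), 'qvel': array([ 8.35695818e-04, -6.57947590e-05, -2.58795233e-03, -8.78773697e-05,
       -4.72353445e-04,  2.53534294e-04]), 'joint_torque': array([ 3.63145256e-03, -4.17708135e+01, -2.46401703e+01, -4.17106912e-04,
        6.01274820e-03,  2.59223981e-06]), 'position': array([0.13581371, 0.55823187, 0.21122876]), 'ee_rot': array([-1.95712885e-04,  1.19093290e-01,  9.92882737e-01, -7.87907620e-04]), 'ft_force': array([ 0.82734653, -0.57980614,  0.48622087]), 'moment': array([ 0.00287144, -0.00795177, -0.01336842]), 'finger_force': 0.0, 'opening': 0.08560664617850586}
```

View pics/top0.png

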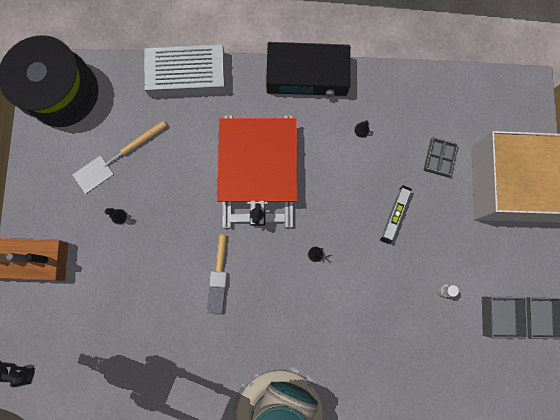

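View pics/side0.png

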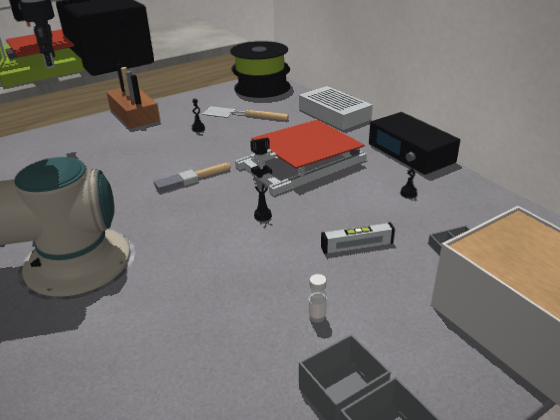

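The top view shows the level centred near (397,214), with its ends at about (407,188) and (385,241). The red plate spans (218,118) to (297,201) and the foot knob is near (257,212). The queen stands at (317,254).

```bash
python3 - <<'E'
from h import *
s=ctrl.snapshot('top');f=s['frame']
a=cv2.resize(f[175:250,365:430],None,fx=6,fy=6,interpolation=cv2.INTER_CUBIC)[:450]
b=cv2.resize(f[190:240,215:270],None,fx=7,fy=7,interpolation=cv2.INTER_CUBIC)
c=np.zeros((450,a.shape[1]+b.shape[1],3),np.uint8);c[:,:a.shape[1]]=a;c[:b.shape[0],a.shape[1]:]=b
cv2.imwrite('pics/crop.png',c[:,:,::-1])
hsv=cv2.cvtColor(f,cv2.COLOR_RGB2HSV)
y=cv2.inRange(hsv,(25,130,120),(45,255,255));y[:,:365]=0;y[:,430:]=0
v,u=np.nonzero(y);print('vial px',u.mean(),v.mean(),len(u),onz(s,u.mean(),v.mean(),.038))
r=cv2.inRange(hsv,(0,150,90),(9,255,255));r[:, :200]=0;r[:,320:]=0
c,_=cv2.findContours(r,cv2.RETR_EXTERNAL,cv2.CHAIN_APPROX_NONE);c=max(c,key=cv2.contourArea)
bx=cv2.approxPolyDP(c,6,True)[:,0];print(bx.tolist())
for p in bx: print(p,onz(s,*p,.063))
E
```

```text
vial px 396.88461538461536 213.65384615384616 52 [ 0.50128448 -0.28636522  0.038     ]
[[219, 118], [218, 200], [296, 200], [295, 118]]
[219 118] [0.73219225 0.17475091 0.063     ]
[218 200] [0.51880037 0.16662462 0.063     ]
[296 200] [ 0.52449404 -0.02747994  0.063     ]
[295 118] [ 0.73826743 -0.02000501  0.063     ]
```

View pics/crop.png

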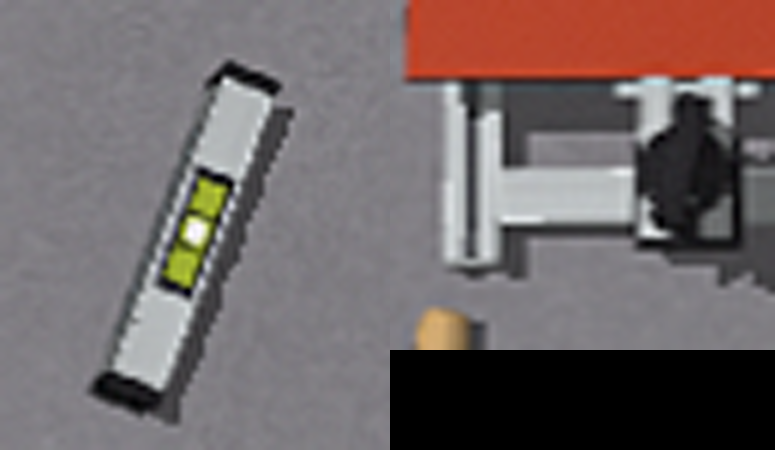

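Crop: the level lies at a slant, with the bubble centred in the window. The wing knob is near (258,213), its wing roughly along the image vertical (world x), over the fork.

```bash
cat >> h.py <<'E'
from scipy.spatial.transform import Rotation as R
def rot():
    q=ctrl.sense()['ee_rot'];return R.from_quat([q[1],q[2],q[3],q[0]])
def go(p,ydir,tilt=None):
    """shift (mm) & rotvec from current tool to target: pos p, tool down, tool y along ydir angle(mod pi)"""
    s=ctrl.sense();r=rot();best=None
    for a in(ydir,ydir+np.pi):
        y=np.array([np.cos(a),np.sin(a),0]);z=np.array([0,0,-1.]);t=R.from_matrix(np.c_[np.cross(y,z),y,z])
        if tilt is not None: t=R.from_rotvec(tilt)*t
        w=(r.inv()*t).as_rotvec()
        print('shift',np.round(r.inv().apply(np.array(p)-s['position'])*1000,1),'rot',np.round(w,3))
E
python3 - <<'E'
from h import *
s=ctrl.snapshot('top')
a=onz(s,406.7,188,.038);b=onz(s,386.7,240.3,.038);d=a-b
print('level',(a+b)/2,np.hypot(*d[:2]),np.arctan2(d[1],d[0]))
print('knob',onz(s,257.7,213.3,.1))
th=np.arctan2(d[1],d[0]);m=(a+b)/2
go([m[0],m[1],.15],th+np.pi/2)
f=s['frame'];g=f[185:232,240:275].max(2)<45
v,u=np.nonzero(g);print(u.mean()+240,v.mean()+185,len(u))
E
```

```text
level [ 0.50063448 -0.28618654  0.038     ] 0.14624572016096732 -0.3690806983918459
knob [0.48260611 0.06508131 0.1       ]
shift [-554.1 -734.3   62.2] rot [-0.001 -0.     0.13 ]
shift [-554.1 -734.3   62.2] rot [ 0.000e+00 -2.000e-03 -3.011e+00]
257.4744897959184 215.50510204081633 196
```

```bash
A='x'
python3 -m jog '[[-185,-245,0,0,0,0,85],[-185,-245,0,0,0,0,85],[-185,-245,0,0,0,0,85],[-185,-245,0,0,0,0,85],[-185,-245,0,0,0,0,85],[-185,-245,0,0,0,0,85],[-185,-245,0,0,0,0,60],[-185,-245,0,0,0,0,60]]'
python3 -m jog '[[-185,-245,0,0,0,0,60],[-185,-245,0,0,0,0,60],[-185,-245,0,0,0,0,60],[-185,-245,0,0,0,0,60],[-185,-245,0,0,0,0,60],[-185,-245,0,0,0,0,60],[-185,-245,0,0,0,0,60],[-185,-245,0,0,0,0,60]]'
python3 -m jog '[[-184,-244,60,0,0,0.13,60],[-184,-244,60,0,0,0.13,60],[-184,-244,60,0,0,0.13,60],[-184,-244,60,0,0,0.13,60],[-184,-244,60,0,0,0.13,60],[-184,-244,60,0,0,0.13,60],[-184,-244,60,0,0,0.13,60],[-184,-244,60,0,0,0.13,60]]'
python3 - <<'E'
from h import *
go([.5006,-.2862,.026],-.369+np.pi/2)
E
```

```text
time_s: 0.87
position: [0.2584, 0.2725, 0.2119]
ee_rot: [0.001, 0.12, 0.993, -0.001]
ft_force: [-0.5, 0.3, 0.1]
opening: 0.0635
finger_force: 0.0
time_s: 1.53
position: [0.3818, -0.0098, 0.2122]
ee_rot: [0.001, 0.121, 0.993, -0.001]
ft_force: [0.1, -0.1, 0.5]
opening: 0.0598
finger_force: 0.0
time_s: 2.2
position: [0.5021, -0.2904, 0.1504]
ee_rot: [0.0, 0.184, 0.983, -0.001]
ft_force: [1.0, -0.8, 0.2]
opening: 0.0598
finger_force: 0.0
shift [  3.1   3.6 124.4] rot [-0.002  0.001 -0.002]
shift [  3.1   3.6 124.4] rot [2.000e-03 3.000e-03 3.139e+00]
```

```bash
python3 -m jog '[[3,3.6,40,0,0,0,60],[3,3.6,80,0,0,0,60],[3,3.6,105,0,0,0,60],[3,3.6,118,0,0,0,60],[3,3.6,124,0,0,0,60],[3,3.6,124,0,0,0,10],[3,3.6,124,0,0,0,10],[3,3.6,124,0,0,0,10]]'
python3 -m jog '[[0,0,0,0,0,0,10],[0,0,0,0,0,0,10],[0,0,0,0,0,0,10]]'
python3 - <<'E'
from h import *
s=shot('side','grip.png')
th=np.arctan2(.194*.03,.194)
go([.6184,.0732,.18],.033+np.pi/2)
E
```

```text
time_s: 2.87
position: [0.5003, -0.2817, 0.0294]
ee_rot: [0.001, 0.183, 0.983, -0.001]
ft_force: [-0.3, -0.1, 0.1]
opening: 0.0241
finger_force: 0.0
time_s: 3.12
position: [0.4997, -0.2814, 0.0289]
ee_rot: [0.001, 0.183, 0.983, -0.0]
ft_force: [0.5, 0.4, -1.2]
opening: 0.0098
finger_force: 0.0
shift [  16.7  373.4 -151.4] rot [-0.001  0.001 -0.402]
shift [  16.7  373.4 -151.4] rot [2.00e-03 1.00e-03 2.74e+00]
```

View pics/grip.png

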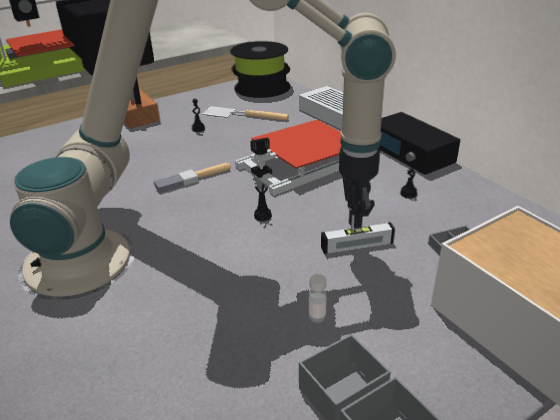

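The side view shows the fingers closed (9.8 mm) with no grip. The fingertips appear at about (357,228), above or behind the level rather than around it. I'll check the geometry across the two views.

```bash
python3 - <<'E'
from h import *
s=shot('side');t=ctrl.sense()
print(t['position'],t['opening'],t['finger_force'],t['ft_force'])
def proj(s,p):
    T=np.linalg.inv(s['T']);c=T[:3,:3]@p+T[:3,3]
    K=np.array([[s['fx'],0,s['cx']],[0,s['fy'],s['cy']],[0,0,1]]);d=np.array([s['k1'],0,0,0,0.])
    return cv2.projectPoints(c.reshape(1,3),np.zeros(3),np.zeros(3),K,d)[0].ravel()
p=t['position'];print('tcp',proj(s,p),'tip',proj(s,p-[0,0,.019]),'level top',proj(s,np.array([.5006,-.2862,.038])))
f=s['frame'];c=cv2.resize(f[170:260,310:410],None,fx=6,fy=6,interpolation=cv2.INTER_CUBIC)
k=shot('top');g=k['frame'];e=cv2.resize(g[170:260,365:430],None,fx=3,fy=6)
cv2.imwrite('pics/c2.png',np.hstack([c,e])[:,:,::-1])
E
```

```text
[ 0.49940362 -0.28114828  0.02853462] 0.010111213979117675 0.0 [-0.7637973  -0.38896318  0.3124403 ]
tcp [353.85007738 233.8666201 ] tip [353.36870296 241.22194428] level top [356.11714922 231.13254939]
```

View pics/c2.png

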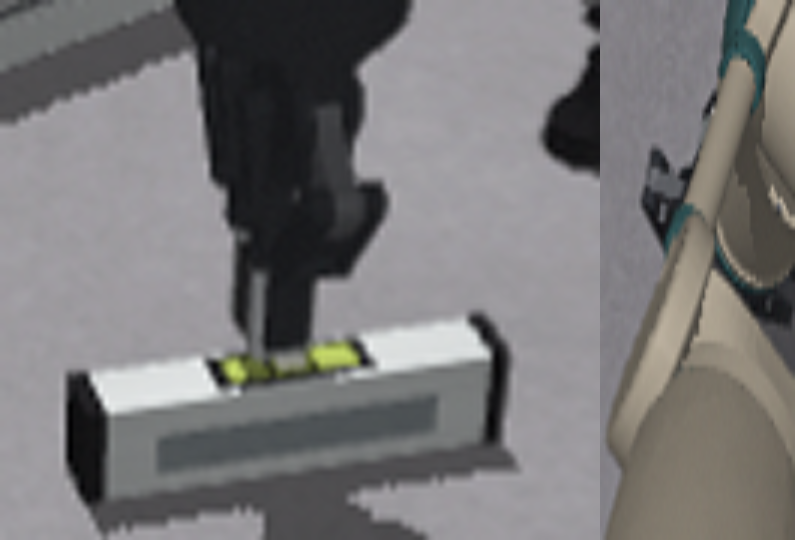

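The fingers stopped at the commanded 10 mm with nothing between them, and their tips appear higher in the image than the reported pose predicts. I'll lift and compare the tips with the reported TCP.

```bash
python3 -m jog '[[0,0,-20,0,0,0,10],[0,0,-50,0,0,0,10],[0,0,-60,0,0,0,10],[0,0,-60,0,0,0,10],[0,0,-60,0,0,0,10]]'
cat >> h.py <<'E'
def proj(s,p):
    T=np.linalg.inv(s['T']);c=T[:3,:3]@np.array(p)+T[:3,3]
    K=np.array([[s['fx'],0,s['cx']],[0,s['fy'],s['cy']],[0,0,1]]);d=np.array([s['k1'],0,0,0,0.])
    return cv2.projectPoints(c.reshape(1,3),np.zeros(3),np.zeros(3),K,d)[0].ravel()
E
python3 - <<'E'
from h import *
t=ctrl.sense();p=t['position'];s=shot('side');f=s['frame'].copy()
x0,y0=300,120
c=cv2.resize(f[y0:y0+140,x0:x0+110],None,fx=4,fy=4,interpolation=cv2.INTER_CUBIC)
k=shot('top');g=k['frame']
x1,y1=340,130
e=cv2.resize(g[y1:y1+140,x1:x1+80],None,fx=4,fy=4,interpolation=cv2.INTER_CUBIC)
for h,col in((0,(255,0,0)),(-.019,(0,255,0)),(.054,(0,0,255))):
    u=(proj(s,p+[0,0,h])-[x0,y0])*4;cv2.circle(c,tuple(int(i) for i in u),3,col,-1)
    u=(proj(k,p+[0,0,h])-[x1,y1])*4;cv2.circle(e,tuple(int(i) for i in u),3,col,-1)
cv2.imwrite('pics/c3.png',np.hstack([c,e])[:,:,::-1]);print(p,t['opening'])
E
```

```text
time_s: 3.68
position: [0.4993, -0.2811, 0.0882]
ee_rot: [0.0, 0.183, 0.983, -0.0]
ft_force: [-0.6, -0.8, 0.0]
opening: 0.0098
finger_force: 0.0
[ 0.4993021  -0.28112747  0.08816304] 0.009791316713203855
```

View pics/c3.png

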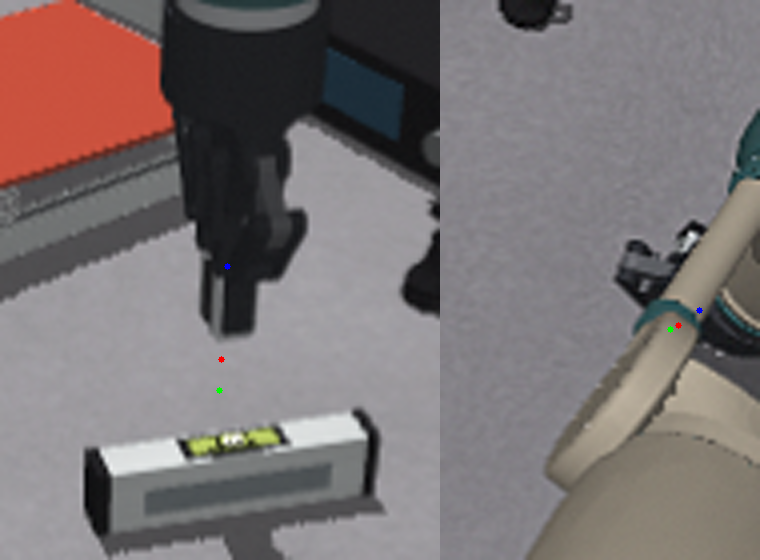

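```bash
python3 - <<'E'
from h import *
p=ctrl.sense()['position'];s=shot('side');k=shot('top')
print('base proj top',proj(k,[0,0,0]),proj(k,[0,0,.15]),'side',proj(s,[0,0,0]),proj(s,[0,0,.1]))
u,v=300+231/4,120+336/4
print('tip px',u,v)
for z in(p[2]-.03,p[2]-.019,p[2]-.006,p[2]+.02):print(z,onz(s,u,v,z)-p)
o,d=ray(s,u,v)
print('at y=p',o+d*(p[1]-o[1])/d[1]-p)
print(ctrl.sense()['qpos'])
E
```

```text
base proj top [278.96242021 412.9680109 ] [279.17589852 429.11729745] side [ 77.17579237 260.65803719] [ 64.72444924 220.8306506 ]
tip px 357.75 204.0
0.05664118361423473 [ 0.0513332   0.04962658 -0.03      ]
0.06764118361423473 [ 0.03993686  0.0368595  -0.019     ]
0.08064118361423472 [ 0.02646846  0.02177114 -0.006     ]
0.10664118361423473 [-0.00046835 -0.0084056   0.02      ]
at y=p [7.03478272e-03 5.55111512e-17 1.27578118e-02]
[-6.34303180e-01  3.69216370e-01  1.69845595e+00  8.33400003e-05
  1.07696421e+00 -1.83634871e+00]
```

The base projects where it should, so the cameras are fine. If the tips sit about 13 mm above the reported TCP instead of 19 mm below, everything fits. I'll test that with a gentle touch on the level's plain top.

```bash
python3 -m jog '[[40,4,20,0,0,0,10],[50,4,45,0,0,0,10],[50,4,56,0,0,0,10],[50,4,58,0,0,0,10],[50,4,58,0,0,0,10]]'
python3 -m jog '[[0,0,1,0,0,0,10],[0,0,2,0,0,0,10],[0,0,3,0,0,0,10],[0,0,4,0,0,0,10],[0,0,4,0,0,0,10]]'
python3 - <<'E'
from h import *
s=shot('side','touch.png')
E
```

```text
time_s: 4.3
position: [0.4535, -0.2589, 0.0288]
ee_rot: [-0.001, 0.183, 0.983, 0.001]
ft_force: [-0.5, -0.6, 0.8]
opening: 0.0101
finger_force: 0.0
time_s: 4.72
position: [0.4543, -0.2594, 0.0262]
ee_rot: [0.0, 0.183, 0.983, -0.0]
ft_force: [-0.3, -0.6, -0.4]
opening: 0.0099
finger_force: 0.0
```

```bash
python3 -m jog '[[0,-8,0,0,0,0,10],[0,-8,0,0,0,0,10],[0,-8,1,0,0,0,10],[0,-8,2,0,0,0,10],[0,-8,3,0,0,0,10],[0,-8,3,0,0,0,10]]'
python3 -m jog '[[0,0,1,0,0,0,10],[0,0,2,0,0,0,10],[0,0,3,0,0,0,10],[0,0,3,0,0,0,10]]'

```

```text
time_s: 5.27
position: [0.4509, -0.2666, 0.0227]
ee_rot: [-0.0, 0.183, 0.983, 0.0]
ft_force: [-0.1, -0.0, -0.3]
opening: 0.0105
finger_force: 0.0
time_s: 5.6
position: [0.451, -0.2666, 0.0197]
ee_rot: [-0.0, 0.183, 0.983, 0.0]
ft_force: [-0.2, 0.5, -0.5]
opening: 0.01
finger_force: 0.0
```

```bash
python3 - <<'E'
from h import *
t=ctrl.sense();p=t['position'];s=shot('side');f=s['frame'].copy()
c=cv2.resize(f[110:270,290:430],None,fx=3.7,fy=3.7,interpolation=cv2.INTER_CUBIC)
for h,col in((0,(255,0,0)),(-.019,(0,255,0))):
    u=(proj(s,p+[0,0,h])-[290,110])*3.7;cv2.circle(c,tuple(int(i) for i in u),3,col,-1)
cv2.imwrite('pics/c4.png',c[:,:,::-1])
E
```

```text
(no output)
```

View pics/c4.png

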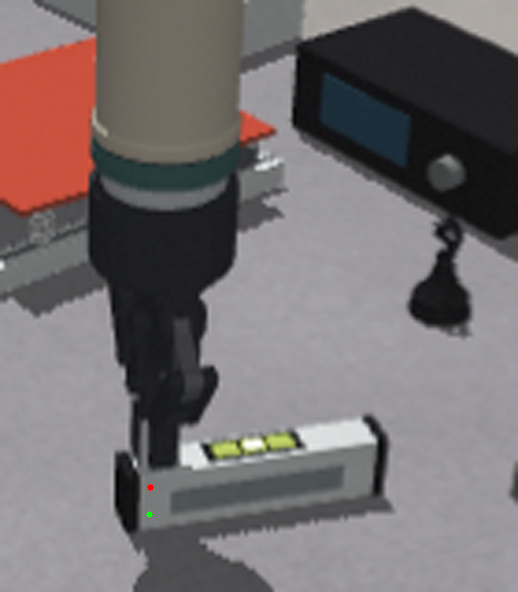

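The tips hover above the level's top near its camera-side edge, at about (160,465) in the crop. So the real tool sits roughly 40 mm higher and 8 mm nearer the camera than reported. I'll correct for that and feel for contact.

```bash
python3 -m jog '[[0,8,0,0,0,0,10],[0,8,0,0,0,0,10],[0,8,1,0,0,0,10],[0,8,2,0,0,0,10],[0,8,3,0,0,0,10],[0,8,3,0,0,0,10]]'
python3 -m jog '[[0,0,1,0,0,0,10],[0,0,2,0,0,0,10],[0,0,3,0,0,0,10],[0,0,3,0,0,0,10]]'

```

```text
time_s: 6.15
position: [0.4542, -0.259, 0.0189]
ee_rot: [0.0, 0.183, 0.983, 0.0]
ft_force: [-2.1, 3.6, 14.9]
opening: 0.01
finger_force: 7.5
time_s: 6.48
position: [0.4543, -0.2592, 0.0187]
ee_rot: [0.001, 0.183, 0.983, -0.0]
ft_force: [-6.7, 6.8, 35.9]
opening: 0.0099
finger_force: 17.8
```

Contact at reported z ≈ 0.019, so the tips really sit 19 mm above the reported TCP, and the grasp point is reported + 38 mm. Now grasping with that correction.

```bash
python3 -m jog '[[0,0,-20,0,0,0,10],[-10,-2,-35,0,0,0,60],[-40,-2,-35,0,0,0,60],[-50,-2,-35,0,0,0,60],[-50,-2,-35,0,0,0,60],[-50,-2,-20,0,0,0,60],[-50,-2,0,0,0,0,60],[-50,-2,0,0,0,0,60]]'
python3 -m jog '[[0,0,10,0,0,0,60],[0,0,20,0,0,0,60],[0,0,26,0,0,0,60],[0,0,26,0,0,0,60],[0,0,26,0,0,0,5],[0,0,26,0,0,0,5],[0,0,26,0,0,0,5],[0,0,26,0,0,0,5]]'
python3 -m jog '[[0,0,0,0,0,0,5],[0,0,0,0,0,0,5],[0,0,-5,0,0,0,5],[0,0,-30,0,0,0,5],[0,0,-60,0,0,0,5],[0,0,-60,0,0,0,5]]'
python3 - <<'E'
from h import *
s=shot('side','lift.png')
E
```

```text
time_s: 7.15
position: [0.4958, -0.2764, 0.0101]
ee_rot: [-0.005, 0.183, 0.983, 0.002]
ft_force: [-0.5, 0.3, -0.9]
opening: 0.0597
finger_force: 0.0
time_s: 7.82
position: [0.5006, -0.28, -0.0111]
ee_rot: [0.001, 0.183, 0.983, -0.001]
ft_force: [-1.0, -2.2, 3.0]
opening: 0.023
finger_force: 59.6
time_s: 8.32
position: [0.5027, -0.2806, 0.0523]
ee_rot: [0.004, 0.183, 0.983, -0.001]
ft_force: [0.9, -0.6, -1.6]
opening: 0.0232
finger_force: 59.5
```

```bash
python3 -m jog '[[0,0,-40,0,0,0,5],[0,0,-90,0,0,0,5],[0,0,-90,0,0,0,5]]'
python3 - <<'E'
from h import *
go([.618,.080,.14],.033+np.pi/2)
E
```

```text
time_s: 8.62
position: [0.5024, -0.2805, 0.1426]
ee_rot: [0.004, 0.183, 0.983, -0.001]
ft_force: [0.8, -1.2, -1.5]
opening: 0.0228
finger_force: 60.2
shift [ 22.1 378.    1.9] rot [-0.003  0.007 -0.402]
shift [ 22.1 378.    1.9] rot [0.01  0.004 2.74 ]
```

```bash
python3 -m jog '[[10,30,0,0,0,-0.05,5],[20,70,0,0,0,-0.1,5],[20,110,0,0,0,-0.15,5],[20,150,0,0,0,-0.2,5],[20,190,0,0,0,-0.25,5],[20,230,0,0,0,-0.3,5],[20,260,0,0,0,-0.35,5],[20,280,0,0,0,-0.4,5]]'
python3 - <<'E'
from h import *
go([.618,.080,.11],.033+np.pi/2)
E
```

```text
time_s: 9.28
position: [0.5816, -0.0069, 0.1358]
ee_rot: [-0.002, -0.018, 1.0, 0.001]
ft_force: [0.6, -0.1, -2.5]
opening: 0.0232
finger_force: 60.1
shift [-39.6  85.5  25.9] rot [ 0.003 -0.003  0.003]
shift [-39.6  85.5  25.9] rot [ 0.005  0.004 -3.139]
```

```bash
python3 -m jog '[[-12,25,0,0,0,0,5],[-30,60,0,0,0,0,5],[-39,85,20,0,0,0,5],[-39,85,40,0,0,0,5],[-39,85,48,0,0,0,5],[-39,85,48,0,0,0,5],[-39,85,48,0,0,0,5]]'
python3 - <<'E'
from h import *
t=ctrl.sense();p=t['position'];print(p)
s=shot('side');k=shot('top')
c=cv2.resize(s['frame'][90:220,220:390],(510,390),interpolation=cv2.INTER_CUBIC)
e=cv2.resize(k['frame'][100:230,200:296],(288,390),interpolation=cv2.INTER_CUBIC)
cv2.imwrite('pics/c5.png',np.hstack([c,e])[:,:,::-1])
E
```

```text
time_s: 9.87
position: [0.6172, 0.0748, 0.0886]
ee_rot: [-0.002, -0.015, 1.0, -0.0]
ft_force: [0.0, 0.5, -1.9]
opening: 0.0231
finger_force: 60.2
[0.61724495 0.0748093  0.08861425]
```

View pics/c5.png

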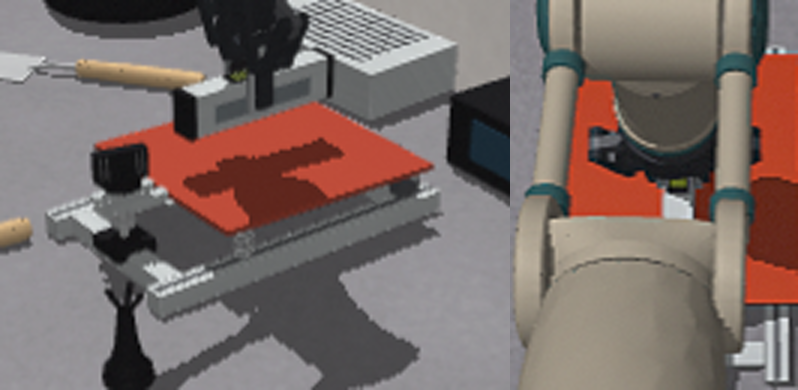

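The level hangs over the middle of the plate, along the hinge–foot line; the top view shows its front end at about (257,170). Lowering it.

```bash
python3 -m jog '[[0,5,15,0,0,0,5],[0,5,25,0,0,0,5],[0,5,30,0,0,0,5],[0,5,33,0,0,0,5],[0,5,33,0,0,0,5]]'
python3 -m jog '[[0,0,1,0,0,0,5],[0,0,2,0,0,0,5],[0,0,3,0,0,0,5],[0,0,4,0,0,0,5],[0,0,4,0,0,0,5]]'

```

```text
time_s: 10.38
position: [0.618, 0.0799, 0.0566]
ee_rot: [-0.0, -0.015, 1.0, -0.0]
ft_force: [0.3, -0.9, -3.7]
opening: 0.0232
finger_force: 60.3
time_s: 10.8
position: [0.6183, 0.0804, 0.053]
ee_rot: [0.0, -0.016, 1.0, 0.0]
ft_force: [-1.0, -0.2, -2.3]
opening: 0.0232
finger_force: 60.3
```

```bash
python3 -m jog '[[0,0,1,0,0,0,5],[0,0,2,0,0,0,5],[0,0,3,0,0,0,5],[0,0,3,0,0,0,5]]'
python3 -m jog '[[0,0,1,0,0,0,5],[0,0,2,0,0,0,5],[0,0,3,0,0,0,5],[0,0,3,0,0,0,5]]'

```

```text
time_s: 11.13
position: [0.6186, 0.0804, 0.0503]
ee_rot: [0.0, -0.016, 1.0, 0.0]
ft_force: [0.4, 0.4, 0.0]
opening: 0.0229
finger_force: 60.7
time_s: 11.47
position: [0.6184, 0.0804, 0.0469]
ee_rot: [0.0, -0.016, 1.0, 0.0]
ft_force: [0.1, 0.2, 2.0]
opening: 0.0228
finger_force: 60.7
```

```bash
python3 -m jog '[[0,0,0,0,0,0,45],[0,0,0,0,0,0,45],[0,0,0,0,0,0,45],[0,0,-20,0,0,0,45],[0,0,-55,0,0,0,45],[20,0,-60,0,0,0,10],[50,0,-60,0,0,0,10],[50,0,-60,0,0,0,10]]'
python3 - <<'E'
from h import *
s=ctrl.snapshot('side');k=ctrl.snapshot('top')
for n,q,(x0,x1,y0,y1) in(('side',s,(240,370,90,190)),('top',k,(215,300,110,205))):
    f=q['frame'];h=cv2.cvtColor(f,cv2.COLOR_RGB2HSV)
    y=cv2.inRange(h,(25,110,100),(45,255,255));m=np.zeros_like(y);m[y0:y1,x0:x1]=y[y0:y1,x0:x1]
    v,u=np.nonzero(m);print(n,len(u),u.min() if len(u) else 0,u.max() if len(u) else 0)
    if len(u):print(u.mean(),v.mean(),onz(q,u.mean(),v.mean(),.102))
    r=cv2.inRange(h,(0,0,140),(180,60,255));
    print([''.join('Y' if m[i,j] else '#' if r[i,j] else '.' for j in range(x0+20,x1-20)) for i in range(v.min()-2,v.max()+3)] if n=='side' and len(u) else '')
E
```

```text
time_s: 12.13
position: [0.5621, 0.0789, 0.1072]
ee_rot: [-0.003, -0.016, 1.0, 0.0]
ft_force: [-0.6, -0.5, -0.8]
opening: 0.0105
finger_force: 0.0
side 21 297 311
305.4761904761905 126.19047619047619 [0.6289512  0.07761388 0.102     ]
['#################..............###############.........############.......................', '##################............#############.........################......................', '#####################........##########...........Y..###########..........................', '######################......#######...........YYYYYY..#######.............................', '################################...........YYYYYYY.....##.................................', '############################...........###.YYYY.....##....................................', '#########################........#...Y.###......##........................................', '#####################.........#####...YY.....##.............................#.............', '#################.........###########....##...................................#...........', '##############..........################........................................#.........']
top 0 0 0
```

```bash
python3 -m jog '[[-4,3,12,0,0,0,10],[-4,3,20,0,0,0,10],[-4,3,24,0,0,0,10],[-4,3,27,0,0,0,10],[-4,3,29,0,0,0,10],[-4,3,31,0,0,0,10],[-4,3,33,0,0,0,10],[-4,3,33,0,0,0,10]]'

```

```text
time_s: 12.9
position: [0.5717, 0.082, 0.0737]
ee_rot: [-0.001, -0.016, 1.0, 0.0]
ft_force: [-3.0, -0.2, 3.7]
opening: 0.0099
finger_force: 2.0
```

```bash
python3 -m jog '[[0,0,1,0,0,0,10],[0,0,2,0,0,0,10],[0,0,3,0,0,0,10],[0,0,4,0,0,0,10],[0,0,4,0,0,0,10]]'

```

```text
time_s: 13.32
position: [0.5721, 0.0819, 0.0713]
ee_rot: [0.0, -0.016, 1.0, -0.0]
ft_force: [-6.1, -0.6, 11.2]
opening: 0.0102
finger_force: 5.6
```

```bash
python3 -m jog '[[0,0,0.5,0,0,0,10],[0,0,0.5,0,0,0,10],[0,0,0.5,0,0,0,10],[0,0,0.5,0,0,0,10],[0,0,0.5,0,0,0,10],[0,0,0.5,0,0,0,10],[0,0,0.5,0,0,0,10],[0,0,0.5,0,0,0,10]]'
cat > bub.py <<'E'
from h import *
s=ctrl.snapshot('side');f=s['frame'];h=cv2.cvtColor(f,cv2.COLOR_RGB2HSV)
y=cv2.inRange(h,(22,100,80),(48,255,255));m=np.zeros_like(y);m[95:190,250:360]=y[95:190,250:360]
v,u=np.nonzero(m);print(len(u))
x0,x1,y0,y1=u.min()-16,u.max()+16,v.min()-6,v.max()+7
cv2.imwrite('pics/bub%d.png'%int(ctrl.sense()['time_s']*100),cv2.resize(f[y0:y1,x0:x1],None,fx=12,fy=12,interpolation=cv2.INTER_CUBIC)[:,:,::-1])
print(x0,y0)
for i in range(y0,y1):print(''.join('Y' if m[i,j] else '#' if h[i,j,1]<60 and h[i,j,2]>130 else 'k' if h[i,j,2]<70 else '.' for j in range(x0,x1)))
E
python3 bub.py
```

```text
time_s: 13.98
position: [0.5721, 0.0819, 0.0713]
ee_rot: [0.0, -0.016, 1.0, -0.0]
ft_force: [-6.0, -1.2, 12.8]
opening: 0.0101
finger_force: 6.9
27
279 120
kkkkkkkkkkkkkkkkkkkk.#############.........kk..
.k.kkkkkkkkkkkkkkkk.###########...........#..kk
#.kkkkkkkkkkkkkk...##########............####..
#.kkkkkkkkkkkk..##########............#########
#.kkk..kkkkkkk#########............############
#.kkkk..kkkkkk######............#############..
#.kkkk..kkkkkk###.............Y..##########....
#.kkkk..kkkkkk#............##.YY.k.#####.......
#.kkkk..kkkkkk...........Y####.Y...##..........
#.kkkk..kkkkkk........YYYYY#...#.#.............
#.kkkk..kkkkkk....#YYYYYYY...###...............
#.kkkk..kkkkkk.#YYYYYYY....##..................
..kkkk..kkkkkk..kYYY....##.....................
...kkk..kkkkkk##....#.#........................
...kkk..kkkkk.#######..........................
.....k..kkk..#####.............................
..............#................................
kk.............................................
kkkk...........................................
```

```bash
cat > bub.py <<'E'
from h import *
from scipy.ndimage import map_coordinates
ims=[]
for i in range(3):s=ctrl.snapshot('side');ims.append(s['frame'].astype(float))
f=np.mean(ims,0);yel=np.minimum(f[...,0],f[...,1])-f[...,2]
m=np.zeros(yel.shape);m[95:190,250:360]=np.clip(yel[95:190,250:360],0,None)
m[m<45]=0
c,_=cv2.findContours((m>0).astype(np.uint8),0,2);c=[k for k in c if cv2.contourArea(k)>2]
v,u=np.nonzero(m);w=m[v,u];print('px',len(u),u.min(),u.max(),v.min(),v.max())
# axis line in world at top z~.1 through the vial
d=np.array([np.cos(.033),np.sin(.033),0])
c0=onz(s,(u.min()+u.max())/2,(v.min()+v.max())/2,.1);print('centre',c0)
off=np.arange(-34,34.1,2)
nrm=np.array([-d[1],d[0],0])
Y=[];B=[]
for o in off:
    P=[proj(s,c0+d*o/1e3+nrm*q/1e3) for q in(-2.5,0,2.5)]
    P=np.array(P).T[::-1]
    g=[map_coordinates(f[...,k],P,order=1).mean() for k in range(3)]
    Y.append(min(g[0],g[1])-g[2]);B.append(g[2])
for o,a,b in zip(off,Y,B):print('%4d %4d %4d'%(o,a,b))
E
python3 bub.py
```

```text
px 46 254 310 111 132
centre [0.59825715 0.14134117 0.1       ]
 -34   -4  150
 -32   -4  150
 -30   -4  149
 -28   -4  148
 -26   -3  147
 -24   -3  147
 -22   -4  148
 -20   -4  149
 -18   -5  150
 -16   -5  150
 -14   -4  150
 -12   -4  150
 -10   -4  140
  -8   -2  113
  -6   -2   77
  -4   -2   53
  -2   -1   44
   0   -1   33
   2   -1   26
   4   -2   26
   6   -2   27
   8   -3   28
  10   -3   27
  12   -3   27
  14   -3   28
  16   -3   28
  18   -2   27
  20   -3   27
  22   -3   27
  24   -3   27
  26   -3   28
  28   -3   27
  30   -3   27
  32   -3   27
  34   -3   26
```

Something wooden (the scraper's handle) got into the mask; I'll narrow it.

```bash
sed -i 's/95:190,250:360/118:150,285:330/g; s/^m\[m<45\]=0/m[m<60]=0/' bub.py
python3 bub.py
```

```text
px 19 296 310 127 132
centre [0.61483823 0.06847727 0.1       ]
 -34   -3   82
 -32   -3  127
 -30   -4  143
 -28   -3  114
 -26    2   82
 -24   19   61
 -22   48   68
 -20   71   85
 -18   78   91
 -16   74   94
 -14   72   88
 -12   75   88
 -10   71   83
  -8   61   72
  -6   54   72
  -4   61   77
  -2   74   87
   0   78   90
   2   76   91
   4   70   90
   6   62   96
   8   44  120
  10   23  149
  12   12  177
  14   13  186
  16   25  169
  18   50  134
  20   61  103
  22   57   83
  24   40   67
  26   17   61
  28    1   84
  30   -3  142
  32   -4  185
  34   -4  203
```

The profile is clear: the window is centred at +0.8 and the bubble is at about +13, so it sits 12.2 mm towards the hinge. The foot needs about +1.47 rad. With the present wrist angle that turn would exceed joint 6's range, so I lift off and give the wrist a half turn on the way to the knob.

```bash
python3 -m jog '[[0,0,-30,0,0,0,10],[0,0,-60,0,0,0,10],[40,-4,-60,0,0,0.12,50],[80,-7,-60,0,0,0.24,50],[89,-7,-60,0,0,0.36,50],[89,-7,-60,0,0,0.48,50],[89,-7,-60,0,0,0.6,50],[89,-7,-60,0,0,0.72,50]]'
python3 -m jog '[[0,0,0,0,0,0.12,50],[0,0,0,0,0,0.24,50],[0,0,0,0,0,0.36,50],[0,0,0,0,0,0.48,50],[0,0,0,0,0,0.6,50],[0,0,0,0,0,0.72,50],[0,0,0,0,0,0.84,50],[0,0,0,0,0,0.96,50]]'
python3 -m jog '[[0,0,0,0,0,0.12,50],[0,0,0,0,0,0.24,50],[0,0,0,0,0,0.36,50],[0,0,0,0,0,0.48,50],[0,0,0,0,0,0.6,50],[0,0,0,0,0,0.72,50],[0,0,0,0,0,0.84,50],[0,0,0,0,0,0.96,50]]'
python3 - <<'E'
from h import *
print(ctrl.sense()['qpos'])
go([.483,.072,.11],np.pi/2+.0)
E
```

```text
time_s: 15.0
position: [0.4849, 0.072, 0.1298]
ee_rot: [0.002, 0.34, 0.94, 0.001]
ft_force: [-0.3, -0.4, -0.3]
opening: 0.0498
finger_force: 0.0
time_s: 15.67
position: [0.4852, 0.072, 0.1295]
ee_rot: [0.001, 0.736, 0.677, 0.001]
ft_force: [0.0, 0.1, 0.1]
opening: 0.0502
finger_force: 0.0
time_s: 16.33
position: [0.4852, 0.072, 0.1295]
ee_rot: [0.0, 0.966, 0.26, 0.002]
ft_force: [0.9, 0.2, 0.2]
opening: 0.0497
finger_force: 0.0
[ 5.49459219e-03  2.11926754e-01  1.81336172e+00 -8.24698329e-05
  1.11299862e+00  1.04951491e+00]
shift [-1.9 -1.1 19.5] rot [ 4.000e-03  1.000e-03 -2.615e+00]
shift [-1.9 -1.1 19.5] rot [ 0.001 -0.003  0.527]
```

```bash
python3 -m jog '[[-2,-1,5,0,0,0.12,50],[-2,-1,10,0,0,0.24,50],[-2,-1,20,0,0,0.36,50],[-2,-1,22,0,0,0.48,50],[-2,-1,22,0,0,0.52,50],[-2,-1,22,0,0,0.52,50]]'
python3 - <<'E'
from h import *
t=ctrl.sense();p=t['position'];print(p)
s=shot('side');k=shot('top')
a,b=225,100
c=cv2.resize(s['frame'][b:b+100,a:a+80],None,fx=6,fy=6,interpolation=cv2.INTER_CUBIC)
for z,col in((.102,(255,0,0)),(.09,(0,255,0))):
    u=(proj(s,[.483,.067,z])-[a,b])*6;cv2.circle(c,tuple(int(i) for i in u),3,col,-1)
u=(proj(s,p+[0,-.007,.019])-[a,b])*6;cv2.circle(c,tuple(int(i) for i in u),3,(0,255,255),-1)
e=cv2.resize(k['frame'][150:250,225:278],None,fx=6,fy=6,interpolation=cv2.INTER_CUBIC)
cv2.imwrite('pics/c6.png',np.hstack([c,e])[:,:,::-1])
E
```

```text
time_s: 16.83
position: [0.4826, 0.0719, 0.1072]
ee_rot: [0.0, 1.0, 0.006, 0.001]
ft_force: [0.9, -0.5, -0.3]
opening: 0.05
finger_force: 0.0
[0.482587   0.07186968 0.10722974]
```

View pics/c6.png

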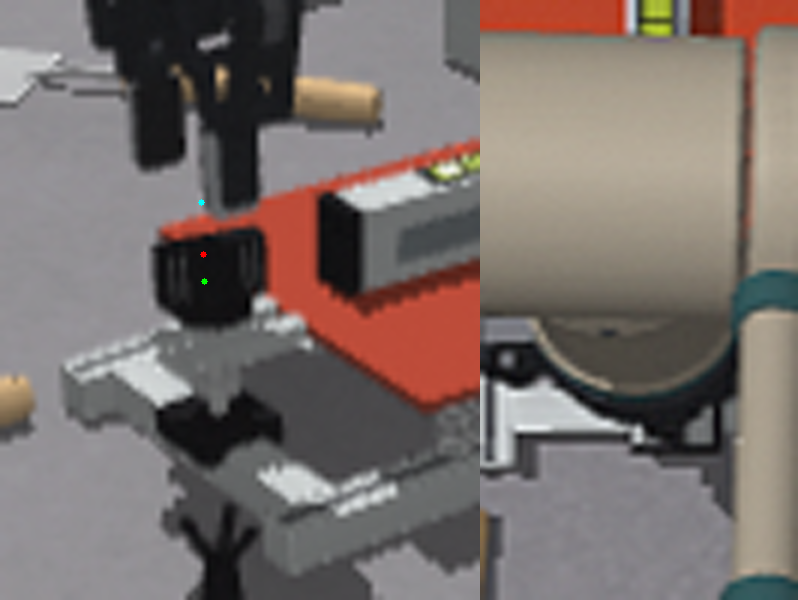

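The view shows the open fingertips at (160,165) and (233,208), straddling the wing, whose top is at about (210,238). The wing runs roughly along x and sits slightly higher than nominal. I'll descend 42 mm and pinch.

```bash
python3 -m jog '[[3,1,10,0,0,0,50],[3,1,20,0,0,0,50],[3,1,30,0,0,0,50],[3,1,38,0,0,0,50],[3,1,42,0,0,0,50],[3,1,42,0,0,0,50]]'
python3 -m jog '[[0,0,0,0,0,0,8],[0,0,0,0,0,0,8],[0,0,0,0,0,0,8],[0,0,0,0,0,0,8],[0,0,0,0,0,0,8],[0,0,0,0,0,0,8]]'

```

```text
time_s: 17.43
position: [0.4837, 0.071, 0.0643]
ee_rot: [-0.0, 1.0, 0.007, -0.001]
ft_force: [0.7, 0.8, -0.7]
opening: 0.0498
finger_force: 0.0
time_s: 17.93
position: [0.4861, 0.0702, 0.067]
ee_rot: [0.001, 1.0, 0.006, 0.002]
ft_force: [-0.4, -2.7, 4.6]
opening: 0.0109
finger_force: 58.3
```

```bash
python3 -m jog '[[0,0,-1,0,0,-0.1,8],[0,0,-1.5,0,0,-0.2,8],[0,0,-2,0,0,-0.3,8],[0,0,-2.5,0,0,-0.4,8],[0,0,-3,0,0,-0.5,8],[0,0,-3.5,0,0,-0.6,8],[0,0,-4,0,0,-0.7,8],[0,0,-4.5,0,0,-0.75,8]]'
python3 -m jog '[[0,0,-0.5,0,0,-0.1,8],[0,0,-1,0,0,-0.2,8],[0,0,-1.5,0,0,-0.3,8],[0,0,-2,0,0,-0.4,8],[0,0,-2.5,0,0,-0.5,8],[0,0,-3,0,0,-0.6,8],[0,0,-3.5,0,0,-0.7,8],[0,0,-3.6,0,0,-0.72,8]]'
python3 -m jog '[[0,0,0,0,0,0,8],[0,0,0,0,0,0,8],[0,0,0,0,0,0,8]]'
python3 -c "
from h import *
print(rot().as_rotvec(),ctrl.sense()['moment'],ctrl.sense()['qpos'])"

```

```text
time_s: 18.6
position: [0.4861, 0.07, 0.071]
ee_rot: [0.002, 0.927, 0.374, 0.002]
ft_force: [2.2, -2.9, -2.3]
opening: 0.0109
finger_force: 57.9
time_s: 19.27
position: [0.4863, 0.07, 0.0745]
ee_rot: [0.002, 0.737, 0.676, 0.001]
ft_force: [3.6, -4.1, 0.0]
opening: 0.0111
finger_force: 57.9
time_s: 19.52
position: [0.4863, 0.0701, 0.0745]
ee_rot: [0.002, 0.738, 0.675, 0.001]
ft_force: [2.7, -4.3, 2.2]
opening: 0.011
finger_force: 57.9
[2.31563532 2.11693905 0.00298723] [-0.67770101 -0.49974581  0.00165287] [ 0.00277527  0.27191912  1.89080869 -0.00215421  0.97467177  0.09357378]
```

```bash
python3 -m jog '[[0,0,0,0,0,0,35],[0,0,0,0,0,0,35],[0,0,0,0,0,0,35],[0,0,-20,0,0,0,35],[0,0,-45,0,0,0,35],[5,20,-50,0,0,0.12,10],[12,60,-50,0,0,0.24,10],[17,84,-50,0,0,0.36,10]]'
python3 -m jog '[[0,0,0,0,0,0.12,10],[0,0,0,0,0,0.24,10],[0,0,0,0,0,0.36,10],[0,0,0,0,0,0.48,10],[0,0,0,0,0,0.6,10],[0,0,0,0,0,0.72,10],[0,0,0,0,0,0.84,10],[0,0,0,0,0,0.96,10]]'
python3 - <<'E'
from h import *
go([.572,.080,.092],np.pi/2+.03)
E
```

```text
time_s: 20.18
position: [0.5726, 0.0813, 0.1248]
ee_rot: [0.001, 0.848, 0.53, 0.002]
ft_force: [0.2, -0.2, 0.1]
opening: 0.0102
finger_force: 0.0
time_s: 20.85
position: [0.5687, 0.0811, 0.1232]
ee_rot: [-0.0, 0.997, 0.078, -0.001]
ft_force: [0.6, -0.1, -0.7]
opening: 0.01
finger_force: 0.0
shift [ 3.1  1.6 31.2] rot [-2.000e-03 -1.000e-03 -3.015e+00]
shift [ 3.1  1.6 31.2] rot [-0.001  0.002  0.126]
```

```bash
python3 -m jog '[[3,1.5,15,0,0,0.12,10],[3,1.5,28,0,0,0.12,10],[3,1.5,36,0,0,0.12,10],[3,1.5,40,0,0,0.12,10],[3,1.5,43,0,0,0.12,10],[3,1.5,45,0,0,0.12,10],[3,1.5,46,0,0,0.12,10],[3,1.5,46,0,0,0.12,10]]'
python3 -m jog '[[0,0,1,0,0,0,10],[0,0,2,0,0,0,10],[0,0,2,0,0,0,10],[0,0,2,0,0,0,10]]'

```

```text
time_s: 21.52
position: [0.5724, 0.0797, 0.0779]
ee_rot: [-0.0, 1.0, 0.021, -0.0]
ft_force: [-1.2, 0.6, 2.0]
opening: 0.0097
finger_force: 1.5
time_s: 21.85
position: [0.5728, 0.0797, 0.0766]
ee_rot: [-0.0, 1.0, 0.021, 0.0]
ft_force: [-3.2, -0.1, 6.7]
opening: 0.0101
finger_force: 3.4
```

```bash
python3 -m jog '[[0,0,0.8,0,0,0,10],[0,0,0.8,0,0,0,10],[0,0,0.8,0,0,0,10],[0,0,0.8,0,0,0,10],[0,0,0.8,0,0,0,10],[0,0,0.8,0,0,0,10],[0,0,0.8,0,0,0,10],[0,0,0.8,0,0,0,10]]'
python3 -m jog '[[0,0,0,0,0,0,10],[0,0,0,0,0,0,10],[0,0,0,0,0,0,10],[0,0,0,0,0,0,10],[0,0,0,0,0,0,10],[0,0,0,0,0,0,10],[0,0,0,0,0,0,10],[0,0,0,0,0,0,10]]'
python3 bub.py
```

```text
time_s: 22.52
position: [0.5728, 0.0797, 0.0765]
ee_rot: [-0.0, 1.0, 0.021, 0.001]
ft_force: [-5.1, -0.8, 10.6]
opening: 0.0099
finger_force: 5.4
time_s: 23.18
position: [0.5728, 0.0797, 0.0765]
ee_rot: [-0.0, 1.0, 0.021, 0.001]
ft_force: [-4.0, 1.5, 10.6]
opening: 0.0104
finger_force: 5.4
px 16 297 310 126 130
centre [0.62103055 0.07513533 0.1       ]
 -34   -3   78
 -32   -3  114
 -30   -4  147
 -28   -3  132
 -26    0   91
 -24   17   68
 -22   42   68
 -20   61   82
 -18   69   86
 -16   76   89
 -14   77   91
 -12   73   92
 -10   63   83
  -8   48   78
  -6   31  101
  -4   17  155
  -2   13  189
   0   14  197
   2   31  173
   4   54  131
   6   62   92
   8   53   72
  10   50   67
  12   60   75
  14   71   85
  16   77   90
  18   74   91
  20   70   87
  22   59   78
  24   38   71
  26   14   87
  28    2  133
  30   -3  178
  32   -3  198
  34   -4  206
```

The bubble reads about 1.3 mm towards the foot. That is inside the lines but with little margin, so I check the method's bias on the first picture, where the level stood on the flat bench.

```bash
cat > bub2.py <<'E'
from h import *
from scipy.ndimage import map_coordinates
def meas(s,f,c0,th):
    d=np.array([np.cos(th),np.sin(th),0]);n=np.array([-d[1],d[0],0]);off=np.arange(-30,30.1,.5)
    G=[]
    for o in off:
        P=np.array([proj(s,c0+d*o/1e3+n*q/1e3) for q in(-3,-1.5,0,1.5,3)]).T[::-1]
        G.append([map_coordinates(f[...,k],P,order=1).mean() for k in range(3)])
    G=np.array(G);Y=np.minimum(G[:,0],G[:,1])-G[:,2];B=G[:,2]
    i=np.nonzero(Y>35)[0];e=[np.interp(35,[Y[i[0]-1],Y[i[0]]],[off[i[0]-1],off[i[0]]]),np.interp(-35,[-Y[i[-1]],-Y[i[-1]+1]],[off[i[-1]],off[i[-1]+1]])]
    w=np.clip(B-110,0,None);w[(off<e[0]+2)|(off>e[1]-2)]=0
    b=(w*off).sum()/w.sum();print('edges',np.round(e,2),'bubble',round(b,2),'offset',round(b-np.mean(e),2))
if __name__=='__main__':
    s=ctrl.snapshot('side');v=s['T'][:3,3]
    f0=cv2.imread('pics/side0.png')[:,:,::-1].astype(float)
    for dy in(-2,0,2):
        meas(s,f0,np.array([.5006+.36*dy/1e3,-.2862+.93*dy/1e3,.038]),-.369)
    f=np.mean([ctrl.snapshot('side')['frame'].astype(float) for _ in range(4)],0)
    for dy in(-2,0,2):meas(s,f,np.array([.621,.0751+dy/1e3,.1]),.033)
    for a,c,th in(('bench',[.5006,-.2862,.038],-.369),('plate',[.621,.075,.1],.033)):
        w=np.array(c)-v;d=np.array([np.cos(th),np.sin(th),0]);print(a,'shift per mm height',w@d/-w[2])
E
python3 bub2.py
```

```text
edges [-17.71  27.5 ] bubble 4.4 offset -0.5
edges [-18.28  28.15] bubble 5.04 offset 0.1
edges [-18.49  28.44] bubble 5.14 offset 0.16
edges [-22.12  23.71] bubble -0.34 offset -1.14
edges [-22.57  24.3 ] bubble -0.46 offset -1.33
edges [-22.66  24.6 ] bubble -0.22 offset -1.19
bench shift per mm height 0.4912719393938854
plate shift per mm height 1.2967029100399121
```

The bench check reads 0.1 mm, so the method has almost no bias and the bubble really is about 1.3 mm towards the foot. I'll turn the knob back by about 0.16 rad to centre it.

```bash
python3 -m jog '[[0,0,-30,0,0,0,10],[0,0,-50,0,0,-0.1,10],[-30,0,-52,0,0,-0.22,35],[-65,5,-52,0,0,-0.34,35],[-86,10,-52,0,0,-0.46,35],[-86,10,-52,0,0,-0.58,35],[-86,10,-52,0,0,-0.7,35],[-86,10,-52,0,0,-0.82,35]]'
python3 -m jog '[[0,0,0,0,0,-0.12,35],[0,0,0,0,0,-0.24,35],[0,0,0,0,0,-0.36,35],[0,0,0,0,0,-0.48,35],[0,0,0,0,0,-0.6,35],[0,0,0,0,0,-0.62,35],[0,0,0,0,0,-0.62,35]]'
python3 - <<'E'
from h import *
go([.4863,.0701,.0755],-np.pi/2+1.482)
E
```

```text
time_s: 24.25
position: [0.488, 0.0658, 0.1273]
ee_rot: [0.001, 0.907, 0.421, 0.002]
ft_force: [0.7, -0.6, -0.5]
opening: 0.0352
finger_force: 0.0
time_s: 24.83
position: [0.488, 0.0659, 0.1269]
ee_rot: [0.001, 0.738, 0.675, 0.001]
ft_force: [0.1, -0.2, 0.0]
opening: 0.035
finger_force: 0.0
shift [ 4.1 -2.1 51.4] rot [ 0.002 -0.    -0.001]
shift [ 4.1 -2.1 51.4] rot [-0.00e+00 -3.00e-03  3.14e+00]
```

```bash
python3 -m jog '[[4,-2,20,0,0,0,35],[4,-2,38,0,0,0,35],[4,-2,48,0,0,0,35],[4,-2,51,0,0,0,35],[4,-2,51,0,0,0,8],[4,-2,51,0,0,0,8],[4,-2,51,0,0,0,8],[4,-2,51,0,0,0,8]]'
python3 -m jog '[[0,0,0,0,0,0,8],[0,0,0,0,0,0.05,8],[0,0,0.4,0,0,0.1,8],[0,0,0.8,0,0,0.16,8],[0,0,0.8,0,0,0.16,8],[0,0,0.8,0,0,0.16,8]]'
python3 -m jog '[[0,0,0,0,0,0,35],[0,0,0,0,0,0,35],[0,0,0,0,0,0,35],[0,0,-20,0,0,0,35],[0,0,-45,0,0,0,35],[5,20,-50,0,0,0.12,10],[12,60,-50,0,0,0.24,10],[17,84,-50,0,0,0.36,10]]'
python3 -m jog '[[0,0,0,0,0,0.12,10],[0,0,0,0,0,0.24,10],[0,0,0,0,0,0.36,10],[0,0,0,0,0,0.48,10],[0,0,0,0,0,0.6,10],[0,0,0,0,0,0.72,10],[0,0,0,0,0,0.84,10],[0,0,0,0,0,0.92,10]]'
python3 - <<'E'
from h import *
go([.572,.080,.0775],np.pi/2+.03)
E
```

```text
time_s: 25.5
position: [0.4863, 0.0701, 0.0764]
ee_rot: [0.001, 0.738, 0.675, 0.001]
ft_force: [0.1, -0.2, -1.8]
opening: 0.0108
finger_force: 60.5
time_s: 26.0
position: [0.4863, 0.0701, 0.0756]
ee_rot: [0.001, 0.789, 0.615, 0.001]
ft_force: [0.5, -0.2, 1.2]
opening: 0.0103
finger_force: 60.9
time_s: 26.67
position: [0.5747, 0.0657, 0.1264]
ee_rot: [0.001, 0.888, 0.461, 0.002]
ft_force: [1.0, -1.1, 1.2]
opening: 0.0099
finger_force: 0.0
time_s: 27.33
position: [0.5709, 0.066, 0.1248]
ee_rot: [-0.0, 1.0, 0.019, -0.0]
ft_force: [-0.1, 0.1, 0.1]
opening: 0.01
finger_force: 0.0
shift [  1.7 -14.   47.3] rot [-1.000e-03 -0.000e+00 -3.134e+00]
shift [  1.7 -14.   47.3] rot [-0.     0.001  0.008]
```

```bash
python3 -m jog '[[2,-14,10,0,0,0,10],[2,-14,25,0,0,0,10],[2,-14,37,0,0,0,10],[2,-14,42,0,0,0,10],[2,-14,45,0,0,0,10],[2,-14,47,0,0,0,10],[2,-14,48,0,0,0,10],[2,-14,48,0,0,0,10]]'
python3 -m jog '[[0,0,1,0,0,0,10],[0,0,2,0,0,0,10],[0,0,3,0,0,0,10],[0,0,3,0,0,0,10],[0,0,3,0,0,0,10],[0,0,3,0,0,0,10]]'
python3 -m jog '[[0,0,0,0,0,0,10],[0,0,0,0,0,0,10],[0,0,0,0,0,0,10],[0,0,0,0,0,0,10],[0,0,0,0,0,0,10],[0,0,0,0,0,0,10],[0,0,0,0,0,0,10],[0,0,0,0,0,0,10]]'
python3 bub2.py
```

```text
time_s: 28.0
position: [0.5726, 0.0803, 0.0774]
ee_rot: [-0.0, 1.0, 0.022, 0.0]
ft_force: [-2.1, -0.3, 2.8]
opening: 0.0103
finger_force: 1.5
time_s: 28.5
position: [0.5729, 0.0801, 0.076]
ee_rot: [-0.0, 1.0, 0.021, 0.001]
ft_force: [-4.4, 0.9, 11.0]
opening: 0.0099
finger_force: 5.9
time_s: 29.17
position: [0.5729, 0.0802, 0.076]
ee_rot: [-0.0, 1.0, 0.021, 0.001]
ft_force: [-4.9, 0.5, 10.1]
opening: 0.01
finger_force: 5.9
edges [-17.71  27.5 ] bubble 4.4 offset -0.5
edges [-18.28  28.15] bubble 5.04 offset 0.1
edges [-18.49  28.44] bubble 5.14 offset 0.16
edges [-22.82  23.4 ] bubble -0.16 offset -0.45
edges [-23.11  24.1 ] bubble -0.17 offset -0.66
edges [-23.17  24.53] bubble 0.06 offset -0.62
bench shift per mm height 0.4912719393938854
plate shift per mm height 1.2967029100399121
```

```bash
python3 -m jog '[[0,0,0.3,0,0,0,10],[0,0,0.3,0,0,0,10],[0,0,0.3,0,0,0,10],[0,0,0.3,0,0,0,10],[0,0,0.3,0,0,0,10],[0,0,0.3,0,0,0,10],[0,0,0.3,0,0,0,10],[0,0,0.3,0,0,0,10]]'
python3 bub2.py | sed -n 4,6p
python3 - <<'E'
from h import *
f=ctrl.snapshot('side')['frame'];cv2.imwrite('pics/fin.png',cv2.resize(f[90:200,220:370],None,fx=5,fy=5,interpolation=cv2.INTER_CUBIC)[:,:,::-1])
E
```

```text
time_s: 30.08
position: [0.5729, 0.0801, 0.076]
ee_rot: [-0.0, 1.0, 0.021, 0.001]
ft_force: [-5.6, 0.1, 14.8]
opening: 0.0101
finger_force: 6.6
edges [-23.12  23.5 ] bubble -0.17 offset -0.36
edges [-23.25  24.14] bubble -0.2 offset -0.65
edges [-23.2   24.54] bubble -0.02 offset -0.69
```

View pics/fin.png

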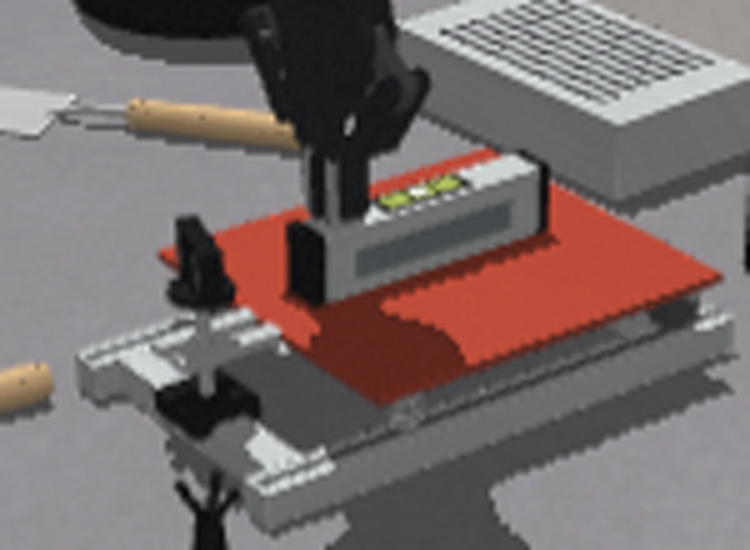

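The final view shows the fingers pressing on the front part of the level at about (335,210) and the fork home on the foot. The bubble is centred between its lines at (422,190).

```bash
python3 -c "
from cell import ctrl
print(ctrl.job_done())"
```

```text
the job is handed in; nothing more can be done
None
```

The job is handed in at about 30 s of the 64 s allowed: the level lies on the plate along the hinge–foot line, pressed home with 10–15 N and still held, with the bubble about 0.6 mm from the middle (limit 2 mm).

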